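Unlock the dose drawer with the key card and hold it open at the marker clip

ROBOT

A 6-joint arm with a two-finger parallel gripper is mounted at the origin on a cart in front of the work surface, level with it; the furniture and walls round the work are solid. World frame = base frame: x ahead of the robot, y to its left, z up, the work surface at z = 0. Lengths are in m, angles in degrees, forces in N, time in s.
With the tool pointing down it reaches from about 0.3 to 0.875 m from the base axis. Payload 4.2 kg.
Tool frame: the origin (TCP) lies at the very end of the fingers, on their centre line; the grasp point (between the pads) lies 19 mm behind it (pinch_z is the distance from the TCP to the grasp point, in m); z points along the fingers, y is the line along which they close (so a half turn about z gives the same grasp; the last joint's range is limited). The gripper opens to 85 mm and grips with 20 to 120 N. Pads are 22 mm wide; open, the fingers measure 114 mm over their backs; the gripper's body (76 mm by 85 mm) begins 54 mm behind the grasp point. The pads swing forward as they close: fully open they stand 13 mm farther back than shut.
Start: joints at [-69.099, 18.312, 89.639, -0, 72.044, -1.146], TCP at [0.216, -0.533, 0.205] pointing down, gripper open.
Joint ranges: [-177.97, 177.97], [-48.28, 115.42], [12.27, 149.76], [-77.06, 257.06], [2.81, 150.46], [-146.56, 146.56]. Speed limits (degrees/s): [147.25, 147.25, 180, 180, 180, 180].

INTERFACE

Orientations are given as [roll, pitch, yaw] about the fixed x, y, z axes, in that order (R = Rz(yaw) Ry(pitch) Rx(roll)).
In Python, from station import * gives the robot as it stands. The module is installed in compiled form; this text tells all that it offers.
- The arm moves only by the shell command python3 -m inch 'ROWS' [OPENING]. ROWS is JSON, a list of rows, each an object of numbers: "tx", "ty", "tz": the shift along the tool's x, y, z in units of 25 mm (1.0 is 25 mm); "rx", "ry", "rz": the turn, a rotation vector about the tool's x, y, z in units of 6 degrees (1.0 is 6 degrees). A call has 1 to 10 rows; each row shifts and turns the commanded pose from where the row before left it, along the tool's axes as they then stand; what a row does not reach is not made up. A row lasts 1/12 s, in which the tool goes at most 41.7 mm and 7.16 degrees, less where a joint would pass 70% of its speed; a pose out of reach is approached as far as the arm can. A call is refused whole if a number of a shift passes 1 or a number of a turn 1, either way. A call with a gripper value outside its range is refused whole. OPENING is the closure, from -1 (fully open) to 1 (shut), set as the call begins (- or left out, the last holds). The fingers move at their own pace and stop on an object; the grip force is fixed at half the most. Time passes only in rows, so rows that do not move let the fingers close. It gives the time, the measured TCP pose, the force, the opening and the grip force at its end, in the units of the state.
- sense(): the state, without advancing time (a new reading comes with each control period).
- snapshot(name): name is "side" or "top"; returns a dict with "color" (384x512x3 uint8, blue, green, red), "z_map" (384x512 float32, m along the optical axis (not along the pixel's ray), 0 where there is no reading), "mtx" (3x3 intrinsics, pixels), "extrinsics" (4x4, takes a point from camera to world coordinates). Camera axes: x right, y up, looking along -z (the intrinsics and any distortion apply to the point x, -y, -z); pixel columns grow to the right and rows downward; lengths in m; the calibration is good to about 2 mm. A picture is of the moment at which its call begins.
- sign_off(): hands the job in; it is judged then, once.
The state is a dict: "time": time; "joint_pos": joint angles; "qvel": joint speeds; "effort": joint torques, N m; "tcp_pos": TCP position; "ee_rot": TCP orientation; "contact_force": force on the tool from outside, world axes, zero at the start; "wrist_torque": the same for the moment, N m; "opening": opening from 0.0 (shut) to 1.0 (fully open); "gripper_force": force on a finger pad.
Only numpy, scipy, OpenCV 4.12 (cv2) and the standard library are available. Lean on these libraries where they do the work, as an engineer would, in place of code of your own. Each camera call takes 0.05 s, during which the arm holds its last target. There are 200 camera calls.

TASK

Open the locked vial drawer for a colleague who needs both hands: slide the green key card all the way into the card slot beside the drawer and let go of it. Then draw the self-closing drawer out by its handle until the red clip on its left rim is level with the cabinet's front edge, and keep it there; finish while still holding the handle. The card stays fully in, the vials stay upright, and the other things on the desk are left where they are.

Things in the scene. Friction and masses are not known exactly. Their poses are not given: they have to be found in the camera images.
- cabinet: low white lock-up cabinet fixed to the desk, 170 deep (x) x 270 wide (y) x 80 high mm; origin at the centre of its underside, +x to its back, +y to its left (seen from the robot); front face at x = -85 mm. Left: drawer with blue front, 154 mm wide, centre y = +49 mm. Right: black card lock, y = -132 to -33 mm. The drawer is bolted shut until the card is in
- slot_mouth (a point): centre of the slot's mouth in the black face, 41 mm above the desk; axes as the cabinet's, +x into the slot. Level slot 57 wide, 9.5 high (floor 4.75 below this point), mouth flared to 69 x 19.5 over the first 8 mm, stop 46 mm in. Over the last 8 mm the card pushes a latch (spring under 0.1 N) that frees the drawer; the card stays in when let go
- key_card: stiff green plastic key card with a white stripe, 86 (x) x 54 (y) x 7 (z) mm, 40 g, lying flat on the desk; origin at the centre of its underside. Either short end may go in first. Fully in, its centre lies 3 mm inside the slot's mouth and 40 mm of it stick out
- drawer (a joint): how far the drawer is out, in m: 0 shut, grows towards the robot (along the cabinet's -x), end stop at 0.115. A spring pulls it shut: about 2.4 N when shut and 60 N/m more; it shuts by itself when let go
- handle_grip (a point): centre of the drawer's steel bar handle, moves with it, axes as the cabinet's. Bar along y, 95 mm long, 10 (x) x 12 (z) mm thick, centre 45 mm above the desk, 37 mm free between bar and drawer front; posts 8 mm thick join it to the drawer 42 mm to either side of its centre
- clip_line (a point): top centre of the small red plastic clip (10 x 10 x 16 mm) that sits on the rim of the drawer's left side wall, 52 mm above the desk; it moves with the drawer and is inside the cabinet while the drawer is shut, 55 to 90 mm behind the front face (it differs from day to day)
- front_edge (a point): point on the cabinet's front edge right where the clip comes out, 50 mm above the desk; axes as the cabinet's. The clip is level with the edge when its x in this frame is 0
- vial_a: amber glass vial with green cap, 30 x 30 x 49 mm, standing loose in a compartment of the drawer; origin at the centre of its underside
- vial_b: glass vial with purple cap, 25 x 26 x 43 mm, as vial_a
- vial_c: glass vial with light blue cap, 22 x 23 x 37 mm, as vial_a
- vial_d: glass vial with purple cap, 25 x 26 x 43 mm, in the second row, as vial_a
- log_book: spiral notebook lying on the left of the desk, 210 x 152 x 14 mm; origin at the centre of its underside; leave alone
- rub_bottle: pump bottle of hand rub, 75 x 62 x 164 mm, left of the cabinet; origin under it; leave alone
- iodine_jar: brown glass jar, 68 mm across and high, left; origin under it; leave alone
- sharps_box: yellow sharps container with red lid, 108 x 108 x 144 mm, right of the cabinet; origin under it; leave alone
- ampoule_carton: small blue and white carton, 61 x 63 x 42 mm, on the right near the binders; origin under it; leave alone

How it is judged:
By the outcome, as a careful person would: the job done as asked, in the order asked, and still so for the second after the job is handed in, while the arm keeps its last pose, push and grip.
It also fails if it takes over 51 s, if anything falls off the work surface, if the arm or the gripper's body presses on something with over 40 N, if the wrist force passes 120 N, or if a joint passes its speed limit or range.

## Working session

There is one attempt and no reset: what is moved stays moved. The work goes in short steps, Python scripts to look and compute and a shell command to move; the robot and the scene stay as the last step left them, time stands still between calls to the robot, and variables do not carry over. Pictures are saved under pics/ and viewed, at most 10 in all, crops included, and the job is handed in when it is done.

```bash
mkdir -p pics
cat > h.py <<'E'
from station import *
import numpy as np, cv2
def cloud(s):
    z=s["z_map"]; K=s["mtx"]; v,u=np.mgrid[:384,:512]
    p=np.stack([(u-K[0,2])/K[0,0]*z,-(v-K[1,2])/K[1,1]*z,-z],-1)
    E=s["extrinsics"]; return p@E[:3,:3].T+E[:3,3]
E
python3 - <<'E'
from h import *
print(sense())
for n in("top","side"):
    s=snapshot(n); np.savez(n+"0.npz",**s); cv2.imwrite(f"pics/{n}0.png",s["color"]); print(s["mtx"],s["extrinsics"])
E
```

```text
{'time': 0.0, 'joint_pos': array([-6.90974843e+01,  1.83518101e+01,  8.97078497e+01,  8.15775696e-04,
        7.20423416e+01, -1.14626429e+00]), 'qvel': array([-0.08807355, -0.03222407, -0.00923066, -0.06611395, -0.03340033,
        0.07891016]), 'effort': array([-6.58293447e-04, -4.15524495e+01, -2.34162694e+01, -1.71911061e-04,
        8.18547938e-03, -5.63457334e-07]), 'tcp_pos': array([ 0.21566705, -0.53245586,  0.20447081]), 'ee_rot': array([-1.79898035e+02, -2.81594268e-03,  2.20485252e+01]), 'contact_force': array([-0.27213213, -0.19886043, -0.20937914]), 'wrist_torque': array([ 0.01345107,  0.07528882, -0.00151542]), 'gripper_force': 0.0, 'opening': 0.9985121875292566}
[[376.92014929   0.         263.40294332]
 [  0.         376.92014929 193.04261679]
 [  0.           0.           1.        ]] [[-0.02690474  0.98090746 -0.19260501  0.36984808]
 [-0.99963669 -0.02671242  0.00359574  0.17058208]
 [-0.00161786  0.19263177  0.98126978  1.00520601]
 [ 0.          0.          0.          1.        ]]
[[379.12305461   0.         257.20923844]
 [  0.         379.12305461 187.67552163]
 [  0.           0.           1.        ]] [[-0.94636666  0.18704508 -0.26344691  0.22378807]
 [-0.32298183 -0.56922097  0.75608877  1.05874535]
 [-0.00853682  0.80062577  0.59910391  0.74804019]
 [ 0.          0.          0.          1.        ]]
```

View pics/top0.png

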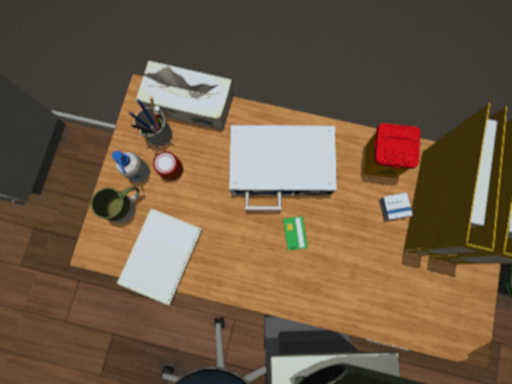

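View pics/side0.png

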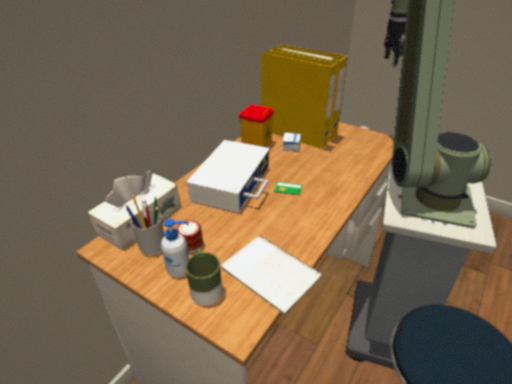

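The top view shows the cabinet at (283,158), its handle at (263,208) and the card at (295,233) in front of the lock. The side view shows the handle at (256,188) and the card at (288,188). Next I'll measure them.

Run:
```python
from h import *
s=dict(np.load("top0.npz")); P=cloud(s); c=s["color"].astype(int)
def rect(m,n,keep=True):
    k,l,st,_=cv2.connectedComponentsWithStats(m.astype(np.uint8)); i=1+np.argmax(st[1:,4]); m=l==i
    q=P[m]; r=cv2.minAreaRect((q[:,:2]*1000).astype(np.float32)); print(n,m.sum(),"z",np.percentile(q[:,2],[5,50,95]).round(4),"rect",r, "box",cv2.boxPoints(r).round(1).tolist()); return m
v,u=np.mgrid[:384,:512]
roi=(u>270)&(u<320)&(v>205)&(v<260)
rect(roi&(P[...,2]>0.004)&(P[...,2]<0.02),"card-z")
rect(roi&(c[...,1]>c[...,2]+30)&(c[...,1]>90),"card-green")
m=rect((u>215)&(u<350)&(v>110)&(v<200)&(abs(P[...,2]-.08)<.008),"cab")
# front edge fit
pts=np.array([P[np.where(m[:,x])[0].max(),x] for x in range(238,330)])
print("front fit", np.polyfit(pts[:,1],pts[:,0],1), np.degrees(np.arctan(np.polyfit(pts[:,1],pts[:,0],1)[0])))
h=rect((u>238)&(u<290)&(v>200)&(v<216)&(P[...,2]>0.03)&(P[...,2]<.07),"handle")
print("desk z",np.median(P[265:275,270:320,2]))
s=dict(np.load("side0.npz")); P=cloud(s); c=s["color"].astype(int)
roi=(u>268)&(u<310)&(v>175)&(v<200)
rect(roi&(c[...,1]>c[...,2]+40),"card side")
rect((u>180)&(u<280)&(v>135)&(v<215)&(abs(P[...,2]-.08)<.004),"cab side")
```

```text
card-z 648 z [0.0048 0.0075 0.0101] rect ((455.8018493652344, 86.5405044555664), (85.63873291015625, 57.76774978637695), 5.980075836181641) box [[410.20001220703125, 110.80000305175781], [416.20001220703125, 53.400001525878906], [501.3999938964844, 62.29999923706055], [495.3999938964844, 119.69999694824219]]
card-green 482 z [0.0043 0.0075 0.0101] rect ((427.3789367675781, 100.23788452148438), (81.99028778076172, 162.20355224609375), 66.09353637695312) box [[336.6000061035156, 95.5999984741211], [484.8999938964844, 29.899999618530273], [518.0999755859375, 104.80000305175781], [369.79998779296875, 170.60000610351562]]
cab 6815 z [0.0776 0.0804 0.0832] rect ((643.737548828125, 116.09632873535156), (270.0784912109375, 170.8416290283203), 87.86961364746094) box [[553.4000244140625, -15.699999809265137], [724.0999755859375, -22.0], [734.0999755859375, 247.89999389648438], [563.4000244140625, 254.1999969482422]]
front fit [0.03796125 0.5548682 ] 2.1739752664160763
handle 201 z [0.0442 0.0496 0.0532] rect ((525.12841796875, 169.07632446289062), (92.69667053222656, 23.932647705078125), 88.27486419677734) box [[511.79998779296875, 123.0999984741211], [535.7000122070312, 122.4000015258789], [538.5, 215.0], [514.5999755859375, 215.8000030517578]]
desk z 0.0002696541050929424
card side 151 z [0.0028 0.0057 0.0081] rect ((454.7594909667969, 96.48980712890625), (81.654052734375, 39.13554000854492), 7.239036560058594) box [[411.79998779296875, 110.80000305175781], [416.70001220703125, 71.9000015258789], [497.70001220703125, 82.19999694824219], [492.79998779296875, 121.0]]
cab side 2419 z [0.0767 0.0788 0.0809] rect ((643.1255493164062, 117.89653015136719), (275.0370178222656, 171.74392700195312), 88.24037170410156) box [[553.0999755859375, -16.899999618530273], [724.7000122070312, -22.200000762939453], [733.2000122070312, 252.6999969482422], [561.5, 258.0]]
```

```bash
cat >> h.py <<'E'
from scipy.spatial.transform import Rotation as Ro
CY=-2.15; C0=np.array([.6437,.1165])
def cab(x,y): c,s=np.cos(np.radians(CY)),np.sin(np.radians(CY)); return C0+np.array([c*x-s*y,s*x+c*y])
def goto(p,yaw,start=None):
    """turn first (rotvec units of 6 deg), then shift in tool axes (units 25 mm)"""
    if start is None: st=sense(); start=(st["tcp_pos"],Ro.from_euler("xyz",st["ee_rot"],degrees=True))
    p0,R0=start; R=Ro.from_euler("xyz",[180,0,yaw],degrees=True)
    print("turn",(np.degrees((R0.inv()*R).as_rotvec())/6).round(3),"shift",(R.inv().apply(np.array(p)-p0)/.025).round(3))
    return np.array(p),R
E
python3 - <<'E'
from h import *
P=cloud(dict(np.load("top0.npz")))
m=(P[...,2]>.1)&(P[...,1]<-.1)&(P[...,1]>-.7)&(P[...,0]>.1)&(P[...,0]<.9)
for y in np.arange(-.6,-.1,.1):
    k=m&(abs(P[...,1]-y)<.05); q=P[k]
    if len(q): print(y,"minx",np.percentile(q[:,0],2).round(3),"z",q[:,2].max().round(3))
print("slot",cab(-.085,-.0825),"handle",cab(-.127,.049))
st=goto([.32,-.15,.205],6); st=goto([.428,.0834,.06],6,st)
E
```

```text
-0.4 minx 0.696 z 0.279
-0.30000000000000004 minx 0.373 z 0.44
-0.20000000000000007 minx 0.394 z 0.508
slot [0.55566479 0.03724692] handle [0.51862768 0.17023001]
turn [-1.500e-02  2.000e-03  2.675e+00] shift [  5.75  -14.781  -0.018]
turn [0. 0. 0.] shift [ 5.272 -8.833  5.8  ]
```

```bash
python3 -m inch '[{"rz":0.9},{"rz":0.9},{"rz":0.88},{"tx":0.14,"ty":-0.9},{"tx":0.14,"ty":-0.95},{"tx":0.14,"ty":-0.95},{"tx":0.14,"ty":-0.95},{"tx":0.14,"ty":-0.95},{"tx":0.14,"ty":-0.95},{"tx":0.14,"ty":-0.95}]' -0.45
python3 -m inch '[{"tx":0.14,"ty":-0.95},{"tx":0.14,"ty":-0.95},{"tx":0.14,"ty":-0.95},{"tx":0.14,"ty":-0.95},{"tx":0.14,"ty":-0.95},{"tx":0.14,"ty":-0.95},{"tx":0.14,"ty":-0.95},{"tx":0.5,"ty":-0.9},{"tx":0.75,"ty":-0.87},{"tx":0.75,"ty":-0.87}]'
python3 -m inch '[{"tx":0.75,"ty":-0.87,"tz":0.2},{"tx":0.75,"ty":-0.87,"tz":0.4},{"tx":0.75,"ty":-0.87,"tz":0.5},{"tx":0.75,"ty":-0.87,"tz":0.5},{"tx":0.75,"ty":-0.87,"tz":0.5},{"tx":0.75,"ty":-0.87,"tz":0.5},{"tx":0.75,"ty":-0.87,"tz":0.5},{"tx":0.7,"ty":-0.8,"tz":0.5},{}]'
python3 - <<'E'
from h import *
st=goto([.428,.0834,.04],6); print(sense()["joint_pos"].round(1))
E
```

```text
turn [-1.500e-02  2.000e-03  2.675e+00] shift [ 11.022 -23.614   6.582]
[-69.1  18.3  89.7   0.   72.   -1.1]$[0]: bad value
$[0]: bad value
$[0]: bad value
```

```bash
python3 -m inch '[{"tx":0,"ty":0,"tz":0,"rx":0,"ry":0,"rz":0.9},{"tx":0,"ty":0,"tz":0,"rx":0,"ry":0,"rz":0.9},{"tx":0,"ty":0,"tz":0,"rx":0,"ry":0,"rz":0.88},{"tx":0.14,"ty":-0.9,"tz":0,"rx":0,"ry":0,"rz":0},{"tx":0.14,"ty":-0.95,"tz":0,"rx":0,"ry":0,"rz":0},{"tx":0.14,"ty":-0.95,"tz":0,"rx":0,"ry":0,"rz":0},{"tx":0.14,"ty":-0.95,"tz":0,"rx":0,"ry":0,"rz":0},{"tx":0.14,"ty":-0.95,"tz":0,"rx":0,"ry":0,"rz":0},{"tx":0.14,"ty":-0.95,"tz":0,"rx":0,"ry":0,"rz":0},{"tx":0.14,"ty":-0.95,"tz":0,"rx":0,"ry":0,"rz":0}]' -0.45
python3 - <<'E'
from h import *
st=goto([.23,-.2,.205],6);goto([.428,.0834,.06],6,st); print(sense()["joint_pos"].round(1))
E
```

```text
time: 0.93
tcp_pos: [0.2228, -0.3649, 0.2049]
ee_rot: [-180.0, 0.0, 6.0]
contact_force: [-0.2, -0.4, 1.0]
opening: 0.728
gripper_force: 0.0
turn [-0.007  0.002 -0.008] shift [ 9.760e-01 -6.528e+00 -3.000e-03]
turn [0. 0. 0.] shift [  9.062 -10.446   5.8  ]
[-60.1   4.9 107.2   0.   67.9  23.9]
```

```bash
python3 -m inch '[{"tx":0.14,"ty":-0.95,"tz":0,"rx":0,"ry":0,"rz":0},{"tx":0.14,"ty":-0.95,"tz":0,"rx":0,"ry":0,"rz":0},{"tx":0.14,"ty":-0.95,"tz":0,"rx":0,"ry":0,"rz":0},{"tx":0.14,"ty":-0.95,"tz":0,"rx":0,"ry":0,"rz":0},{"tx":0.14,"ty":-0.95,"tz":0,"rx":0,"ry":0,"rz":0},{"tx":0.14,"ty":-0.95,"tz":0,"rx":0,"ry":0,"rz":0},{"tx":0.14,"ty":-0.85,"tz":0,"rx":0,"ry":0,"rz":0},{"tx":0.7,"ty":-0.87,"tz":0,"rx":0,"ry":0,"rz":0},{"tx":0.75,"ty":-0.87,"tz":0,"rx":0,"ry":0,"rz":0},{"tx":0.75,"ty":-0.87,"tz":0,"rx":0,"ry":0,"rz":0}]'
python3 -m inch '[{"tx":0.75,"ty":-0.87,"tz":0.2,"rx":0,"ry":0,"rz":0},{"tx":0.75,"ty":-0.87,"tz":0.5,"rx":0,"ry":0,"rz":0},{"tx":0.75,"ty":-0.87,"tz":0.6,"rx":0,"ry":0,"rz":0},{"tx":0.75,"ty":-0.87,"tz":0.6,"rx":0,"ry":0,"rz":0},{"tx":0.75,"ty":-0.87,"tz":0.6,"rx":0,"ry":0,"rz":0},{"tx":0.75,"ty":-0.87,"tz":0.6,"rx":0,"ry":0,"rz":0},{"tx":0.75,"ty":-0.87,"tz":0.6,"rx":0,"ry":0,"rz":0},{"tx":0.75,"ty":-0.87,"tz":0.6,"rx":0,"ry":0,"rz":0},{"tx":0,"ty":0,"tz":0.5,"rx":0,"ry":0,"rz":0},{"tx":0,"ty":0,"tz":0,"rx":0,"ry":0,"rz":0}]'
python3 - <<'E'
from h import *
goto([.428,.0834,.03],6); print(sense()["joint_pos"].round(1))
E
```

```text
time: 1.77
tcp_pos: [0.2783, -0.129, 0.2053]
ee_rot: [180.0, -0.0, 5.9]
contact_force: [0.3, -0.7, 0.3]
opening: 0.723
gripper_force: 0.0
time: 2.6
tcp_pos: [0.4079, 0.0592, 0.0829]
ee_rot: [180.0, 0.3, 6.1]
contact_force: [-1.0, -0.2, 0.3]
opening: 0.727
gripper_force: 0.0
turn [0.002 0.057 0.019] shift [ 0.901 -0.878  2.116]
[  6.7  11.4 119.8  -0.   49.2  90.6]
```

Go above the card and look.

```bash
python3 -m inch '[{"tx":0.45,"ty":-0.44,"tz":0.5,"rx":0,"ry":0,"rz":0},{"tx":0.4,"ty":-0.44,"tz":0.5,"rx":0,"ry":0,"rz":0},{"tx":0,"ty":0,"tz":0.6,"rx":0,"ry":0,"rz":0},{"tx":0,"ty":0,"tz":0,"rx":0,"ry":0,"rz":0},{"tx":0,"ty":0,"tz":0,"rx":0,"ry":0,"rz":0}]'
python3 - <<'E'
from h import *
goto([.428,.0834,.0],6)
a=snapshot("top")["color"][190:270,240:340]; b=snapshot("side")["color"][140:230,220:340]
cv2.imwrite("pics/g1.png",np.hstack([cv2.resize(a,(400,320),interpolation=2),cv2.resize(b,(400,320),interpolation=2)]))
E
```

```text
time: 3.02
tcp_pos: [0.4273, 0.0818, 0.0453]
ee_rot: [180.0, 0.1, 5.9]
contact_force: [0.4, 0.8, 0.0]
opening: 0.724
gripper_force: 0.0
turn [ 0.003  0.019 -0.011] shift [ 0.033 -0.059  1.814]
```

View pics/g1.png

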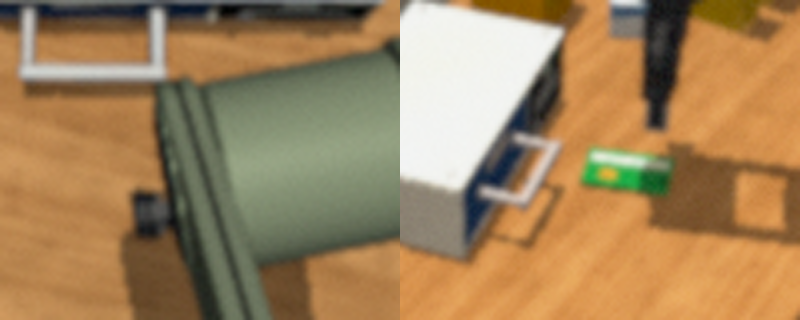

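The left crop shows the arm hiding the card. The right crop shows the finger at (655,125), above the robot end of the card at (585–670,150–190). I'll open slightly and descend while watching the force.

```bash
python3 -m inch '[{"tx":0,"ty":-0.05,"tz":0.5,"rx":0,"ry":0,"rz":0},{"tx":0,"ty":0,"tz":0.5,"rx":0,"ry":0,"rz":0},{"tx":0,"ty":0,"tz":0.4,"rx":0,"ry":0,"rz":0},{"tx":0,"ty":0,"tz":0.2,"rx":0,"ry":0,"rz":0},{"tx":0,"ty":0,"tz":0,"rx":0,"ry":0,"rz":0},{"tx":0,"ty":0,"tz":0,"rx":0,"ry":0,"rz":0}]' -0.54
python3 -m inch '[{"tx":0,"ty":0,"tz":0.08,"rx":0,"ry":0,"rz":0},{"tx":0,"ty":0,"tz":0.08,"rx":0,"ry":0,"rz":0},{"tx":0,"ty":0,"tz":0,"rx":0,"ry":0,"rz":0},{"tx":0,"ty":0,"tz":0,"rx":0,"ry":0,"rz":0}]'
```

```text
time: 3.62
tcp_pos: [0.4285, 0.0835, 0.0059]
ee_rot: [180.0, -0.1, 5.9]
contact_force: [1.0, 0.3, -0.3]
opening: 0.772
gripper_force: 0.0
time: 3.95
tcp_pos: [0.4282, 0.0837, 0.0014]
ee_rot: [180.0, -0.0, 6.0]
contact_force: [-0.1, 0.4, 0.1]
opening: 0.766
gripper_force: 0.0
```

```bash
python3 -m inch '[{"tx":0,"ty":0,"tz":0.07,"rx":0,"ry":0,"rz":0},{"tx":0,"ty":0,"tz":0.07,"rx":0,"ry":0,"rz":0},{"tx":0,"ty":0,"tz":0,"rx":0,"ry":0,"rz":0},{"tx":0,"ty":0,"tz":0,"rx":0,"ry":0,"rz":0}]'
python3 -m inch '[{"tx":0,"ty":0,"tz":0,"rx":0,"ry":0,"rz":0},{"tx":0,"ty":0,"tz":0,"rx":0,"ry":0,"rz":0},{"tx":0,"ty":0,"tz":0,"rx":0,"ry":0,"rz":0},{"tx":0,"ty":0,"tz":0,"rx":0,"ry":0,"rz":0},{"tx":0,"ty":0,"tz":0,"rx":0,"ry":0,"rz":0},{"tx":0,"ty":0,"tz":0,"rx":0,"ry":0,"rz":0}]' 1
```

```text
time: 4.28
tcp_pos: [0.428, 0.0837, -0.0024]
ee_rot: [180.0, 0.0, 6.0]
contact_force: [0.1, 0.2, 0.0]
opening: 0.768
gripper_force: 0.0
time: 4.78
tcp_pos: [0.4282, 0.0837, -0.0022]
ee_rot: [180.0, -0.0, 6.0]
contact_force: [-0.0, -0.0, -0.3]
opening: -0.001
gripper_force: 0.0
```

Run:
```python
from h import *
b=snapshot("side"); P=cloud(b); c=b["color"].astype(int); np.savez("s1.npz",**b)
v,u=np.mgrid[:384,:512]
m=(c[...,1]>c[...,2]+40)&(u>240)&(u<360)&(v>150)&(v<220)
print(m.sum(), P[m].mean(0), P[m].min(0),P[m].max(0))
cv2.imwrite("pics/g2.png",cv2.resize(b["color"][140:230,220:340],(800,600),interpolation=2))
```

```text
137 [0.45168473 0.11373016 0.01626977] [0.22378807 0.08008012 0.00110315] [0.49663088 1.05874535 0.74804019]
```

View pics/g2.png

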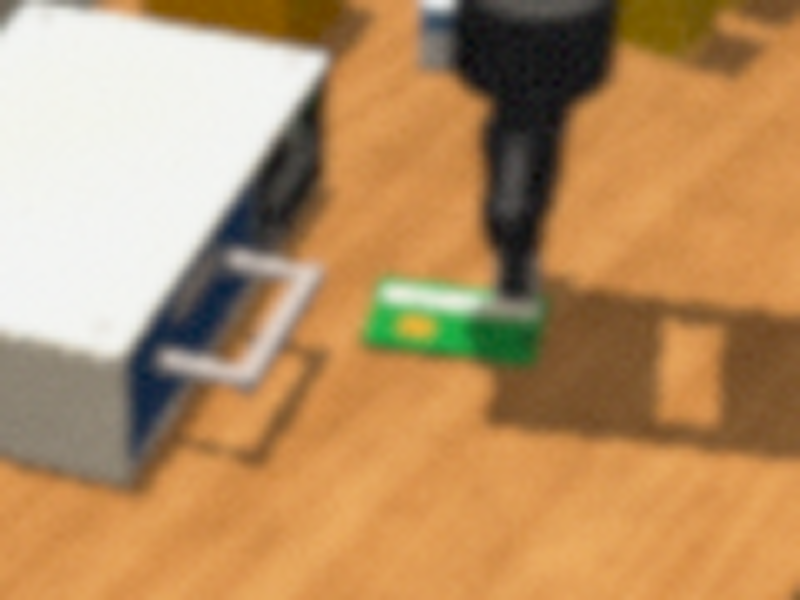

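The fingers shut just above the card at (515,300), and the card hasn't moved. So the tips are higher than the TCP reading suggests. I'll check their height from depth, then reopen.

```bash
python3 - <<'E'
from h import *
b=dict(np.load("s1.npz")); P=cloud(b); c=b["color"]
u=220+int(515*120/800)
for v in range(172,192): print(v,[ (P[v,x]*1000).round(0).astype(int).tolist()+c[v,x].tolist() for x in (u-1,u+1)])
E
python3 -m inch '[{"tx":0,"ty":0,"tz":0,"rx":0,"ry":0,"rz":0},{"tx":0,"ty":0,"tz":0,"rx":0,"ry":0,"rz":0},{"tx":0,"ty":0,"tz":0,"rx":0,"ry":0,"rz":0},{"tx":0,"ty":0,"tz":0,"rx":0,"ry":0,"rz":0},{"tx":0,"ty":0,"tz":0,"rx":0,"ry":0,"rz":0}]' -0.54
python3 -m inch '[{"tx":0,"ty":0,"tz":0.08,"rx":0,"ry":0,"rz":0},{"tx":0,"ty":0,"tz":0.08,"rx":0,"ry":0,"rz":0},{"tx":0,"ty":0,"tz":0,"rx":0,"ry":0,"rz":0},{"tx":0,"ty":0,"tz":0,"rx":0,"ry":0,"rz":0}]'
```

```text
172 [[420, 145, 111, 58, 58, 61], [414, 143, 111, 30, 29, 31]]
173 [[420, 143, 106, 34, 36, 38], [414, 141, 106, 24, 27, 29]]
174 [[423, 129, 92, 34, 34, 36], [415, 138, 100, 26, 25, 22]]
175 [[423, 129, 89, 30, 26, 28], [416, 130, 91, 22, 23, 22]]
176 [[425, 117, 77, 19, 22, 25], [419, 115, 76, 21, 22, 23]]
177 [[425, 114, 71, 30, 28, 33], [419, 113, 71, 26, 22, 26]]
178 [[428, 101, 57, 35, 36, 36], [423, 96, 55, 36, 35, 40]]
179 [[428, 99, 52, 37, 37, 40], [422, 96, 51, 43, 43, 46]]
180 [[428, 97, 47, 29, 36, 37], [422, 96, 47, 39, 43, 45]]
181 [[428, 96, 42, 38, 39, 43], [422, 98, 45, 45, 46, 52]]
182 [[429, 93, 36, 26, 30, 34], [422, 96, 40, 40, 41, 46]]
183 [[429, 93, 32, 42, 42, 44], [421, 100, 39, 40, 48, 48]]
184 [[428, 96, 31, 66, 72, 75], [421, 96, 32, 68, 74, 78]]
185 [[429, 90, 22, 102, 114, 120], [422, 93, 26, 95, 108, 112]]
186 [[432, 75, 7, 114, 132, 135], [427, 68, 3, 111, 132, 131]]
187 [[431, 78, 5, 91, 120, 105], [424, 79, 8, 100, 128, 113]]
188 [[430, 84, 6, 60, 106, 62], [423, 82, 5, 67, 110, 71]]
189 [[428, 89, 5, 46, 101, 28], [422, 88, 6, 47, 93, 37]]
190 [[427, 92, 4, 41, 98, 20], [422, 89, 3, 38, 83, 25]]
191 [[426, 100, 6, 40, 95, 19], [420, 95, 3, 35, 84, 23]]
time: 5.25
tcp_pos: [0.4281, 0.0837, -0.0022]
ee_rot: [180.0, 0.0, 6.0]
contact_force: [-0.2, -0.0, -0.1]
opening: 0.707
gripper_force: 0.0
time: 5.58
tcp_pos: [0.4279, 0.0836, -0.0064]
ee_rot: [180.0, 0.0, 6.0]
contact_force: [0.1, -0.5, 0.4]
opening: 0.77
gripper_force: 0.0
```

```bash
cat >> h.py <<'E'
def tip():
    b=snapshot("side"); P=cloud(b); c=b["color"].astype(int); t=sense()["tcp_pos"]
    d=(np.abs(P[...,:2]-t[:2]).max(-1)<.065)&(c.max(-1)<90)&(c.max(-1)-c.min(-1)<16)&(P[...,2]<.1)
    v,u=np.where(d); 
    for x in np.unique(u): 
        k=u==x; w=v[k].max(); print(x,w,(P[w,x]*1000).round().astype(int), c[w+1,x],(P[w+1,x]*1000).round().astype(int))
E
python3 -m inch '[{"tx":0,"ty":0,"tz":0.16,"rx":0,"ry":0,"rz":0},{"tx":0,"ty":0,"tz":0.16,"rx":0,"ry":0,"rz":0},{"tx":0,"ty":0,"tz":0.1,"rx":0,"ry":0,"rz":0},{"tx":0,"ty":0,"tz":0,"rx":0,"ry":0,"rz":0},{"tx":0,"ty":0,"tz":0,"rx":0,"ry":0,"rz":0}]'
python3 - <<'E'
from h import *
tip()
E
```

```text
time: 6.0
tcp_pos: [0.4279, 0.0836, -0.017]
ee_rot: [180.0, 0.0, 6.0]
contact_force: [0.4, -0.0, 0.2]
opening: 0.769
gripper_force: 0.0
292 184 [429 148  67] [80 89 84] [429 149  64]
293 191 [429 130  27] [54 74 56] [429 129  22]
294 192 [425 130  24] [53 74 59] [426 124  15]
295 192 [422 132  26] [49 67 57] [423 123  15]
296 192 [419 131  26] [53 71 61] [420 123  16]
297 193 [417 124  17] [54 85 78] [420 109   2]
298 191 [414 126  28] [67 84 71] [415 119  18]
299 181 [408 148  82] [29 40 54] [409 145  76]
300 177 [412 120  77] [27 37 49] [411 124  76]
301 169 [413 107  98] [32 43 53] [414 100  90]
```

```bash
python3 -m inch '[{"tx":-0.2,"ty":0,"tz":0.12,"rx":0,"ry":0,"rz":0},{"tx":0,"ty":0,"tz":0.12,"rx":0,"ry":0,"rz":0},{"tx":0,"ty":0,"tz":0.08,"rx":0,"ry":0,"rz":0},{"tx":0,"ty":0,"tz":0,"rx":0,"ry":0,"rz":0},{"tx":0,"ty":0,"tz":0,"rx":0,"ry":0,"rz":0}]'
python3 - <<'E'
from h import *
tip()
E
```

```text
time: 6.47
tcp_pos: [0.4231, 0.0831, -0.0248]
ee_rot: [180.0, 0.0, 6.0]
contact_force: [0.3, 0.7, 0.6]
opening: 0.774
gripper_force: 0.0
294 193 [426 125  16] [60 75 83] [427 121   9]
295 193 [422 130  21] [51 57 67] [421 132  18]
296 194 [418 131  18] [52 67 85] [420 121   7]
297 194 [416 128  17] [54 66 81] [416 126  11]
298 194 [413 127  17] [58 70 85] [414 121   8]
299 193 [411 120  16] [65 72 86] [411 120  12]
300 186 [404 148  65] [34 53 45] [405 145  59]
301 181 [404 138  77] [30 40 52] [404 137  72]
302 175 [419  52  38] [32 40 56] [407 113  78]
303 170 [407 106  96] [34 47 62] [406 107  93]
304 164 [411  76  98] [31 36 39] [407  98 109]
```

```bash
python3 -m inch '[{"tx":0,"ty":0,"tz":0.06,"rx":0,"ry":0,"rz":0},{"tx":0,"ty":0,"tz":0.06,"rx":0,"ry":0,"rz":0},{"tx":0,"ty":0,"tz":0.04,"rx":0,"ry":0,"rz":0},{"tx":0,"ty":0,"tz":0,"rx":0,"ry":0,"rz":0},{"tx":0,"ty":0,"tz":0,"rx":0,"ry":0,"rz":0}]'
python3 -m inch '[{"tx":0,"ty":0,"tz":0,"rx":0,"ry":0,"rz":0},{"tx":0,"ty":0,"tz":0,"rx":0,"ry":0,"rz":0},{"tx":0,"ty":0,"tz":0,"rx":0,"ry":0,"rz":0},{"tx":0,"ty":0,"tz":0,"rx":0,"ry":0,"rz":0},{"tx":0,"ty":0,"tz":0,"rx":0,"ry":0,"rz":0}]' -0.22
python3 - <<'E'
from h import *
tip()
E
```

```text
time: 6.93
tcp_pos: [0.4231, 0.0832, -0.0288]
ee_rot: [180.0, 0.0, 6.0]
contact_force: [-0.1, 0.8, 0.0]
opening: 0.772
gripper_force: 0.0
time: 7.35
tcp_pos: [0.4232, 0.0831, -0.0284]
ee_rot: [180.0, -0.0, 6.0]
contact_force: [-2.3, -1.0, 5.9]
opening: 0.619
gripper_force: 35.1
294 193 [428 117   9] [65 78 81] [427 121   9]
295 194 [423 124  12] [54 67 84] [425 112  -2]
296 194 [420 122  11] [48 58 73] [420 120   6]
297 194 [417 122  12] [45 57 69] [417 122   8]
298 194 [414 122  13] [53 63 75] [414 121   8]
299 193 [411 123  18] [62 71 80] [412 118  10]
300 187 [405 142  57] [35 51 53] [406 136  48]
301 184 [405 132  61] [29 49 53] [405 129  55]
302 176 [418  58  38] [31 42 55] [407 112  73]
303 170 [407 104  94] [31 37 49] [407 105  91]
304 165 [411  75  93] [36 39 44] [407  95 103]
```

Gripped (opening 0.62, with force on the pads). Now I'll tighten, lift and check the card.

```bash
python3 -m inch '[{"tx":0,"ty":0,"tz":0,"rx":0,"ry":0,"rz":0},{"tx":0,"ty":0,"tz":0,"rx":0,"ry":0,"rz":0},{"tx":0,"ty":0,"tz":-0.3,"rx":0,"ry":0,"rz":0},{"tx":0,"ty":0,"tz":-0.4,"rx":0,"ry":0,"rz":0},{"tx":0,"ty":0,"tz":-0.4,"rx":0,"ry":0,"rz":0},{"tx":0,"ty":0,"tz":-0.4,"rx":0,"ry":0,"rz":0},{"tx":0,"ty":0,"tz":0,"rx":0,"ry":0,"rz":0},{"tx":0,"ty":0,"tz":0,"rx":0,"ry":0,"rz":0}]' 1
python3 - <<'E'
from h import *
b=snapshot("side"); P=cloud(b); c=b["color"].astype(int); np.savez("s2.npz",**b)
v,u=np.mgrid[:384,:512]
m=(((c[...,1]>c[...,2]+30)&(c[...,1]>80)))&(u>265)&(u<330)&(v>150)&(v<215); q=P[m]; q=q[(q[:,2]>.01)&(q[:,2]<.07)]
A=np.c_[q[:,:2],np.ones(len(q))]; print(len(q),q.min(0),q.max(0),"plane",np.linalg.lstsq(A,q[:,2],rcond=None)[0], np.median(q[:,2]))
cv2.imwrite("pics/g3.png",cv2.resize(b["color"][140:230,220:340],(800,600),interpolation=2))
goto([*(cab(-.085,-.0825)),0],CY)
E
```

```text
time: 8.07
tcp_pos: [0.4235, 0.0832, 0.0091]
ee_rot: [180.0, -0.1, 6.0]
contact_force: [-0.4, -0.4, 0.1]
opening: 0.603
gripper_force: 63.0
126 [0.43320223 0.06828551 0.03702448] [0.49638824 0.11948856 0.0475482 ] plane [-0.00177586 -0.02796171  0.04584438] 0.042419270680459864
turn [ 1.000e-03 -0.000e+00  1.354e+00] shift [5.37  1.636 0.347]
```

View pics/g3.png

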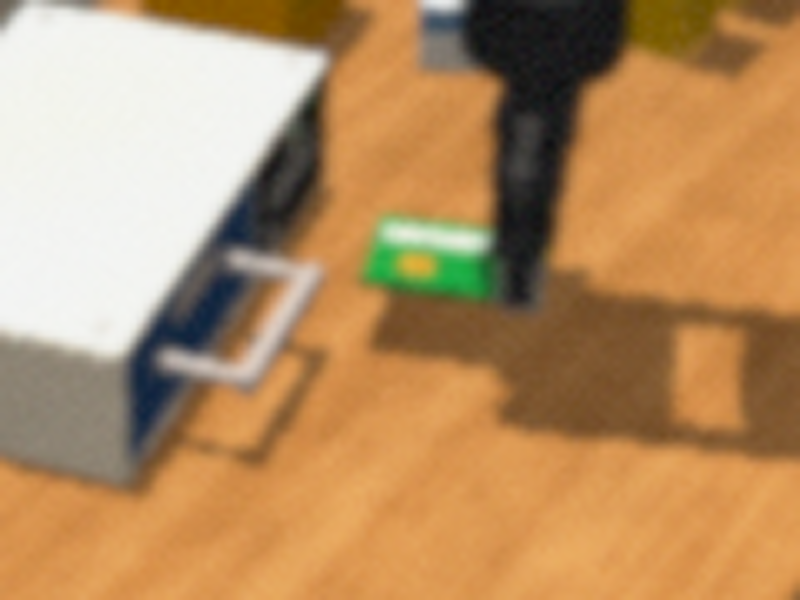

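The card is level in the grip at about z 0.041. Next I'll turn and line up with the slot, and check the gripper body's clearance from the saved picture.

```bash
python3 -m inch '[{"tx":0,"ty":0.4,"tz":0,"rx":0,"ry":0,"rz":0.7},{"tx":0,"ty":0.42,"tz":0,"rx":0,"ry":0,"rz":0.65},{"tx":0,"ty":0.42,"tz":0,"rx":0,"ry":0,"rz":0},{"tx":0,"ty":0.4,"tz":0,"rx":0,"ry":0,"rz":0},{"tx":0.6,"ty":0,"tz":0,"rx":0,"ry":0,"rz":0},{"tx":0.6,"ty":0,"tz":0,"rx":0,"ry":0,"rz":0},{"tx":0.4,"ty":0,"tz":0,"rx":0,"ry":0,"rz":0},{"tx":0,"ty":0,"tz":0,"rx":0,"ry":0,"rz":0},{"tx":0,"ty":0,"tz":0,"rx":0,"ry":0,"rz":0}]'
python3 - <<'E'
from h import *
goto([*(cab(-.085,-.0825)),0],CY)
b=dict(np.load("s2.npz")); P=cloud(b); c=b["color"].astype(int)
d=(c.max(-1)<70)&(c.max(-1)-c.min(-1)<20)
for lo in range(400,470,6):
    k=d&(abs(P[...,0]*1000-lo-3)<3)&(abs(P[...,1]-.083)<.07)&(P[...,2]>.02)&(P[...,2]<.2)
    if k.sum(): print(lo-423,k.sum(),np.sort(P[k][:,2])[:4].round(3))
s=snapshot("side"); P=cloud(s); c=s["color"].astype(int); v,u=np.mgrid[:384,:512]
m=(((c[...,1]>c[...,2]+30)&(c[...,1]>80)))&(u>250)&(u<330)&(v>140)&(v<215); q=P[m]; q=q[(q[:,2]>.01)&(q[:,2]<.07)]
print(len(q),q.min(0),q.max(0),np.median(q[:,2]))
cv2.imwrite("pics/g4.png",cv2.resize(s["color"][140:200,220:300],(800,600),interpolation=2))
E
```

```text
time: 8.87
tcp_pos: [0.4633, 0.0405, 0.0084]
ee_rot: [180.0, 0.1, -2.1]
contact_force: [-0.1, -0.2, -0.5]
opening: 0.607
gripper_force: 63.0
turn [0.002 0.013 0.006] shift [ 3.697 -0.009  0.336]
-23 42 [0.097 0.102 0.103 0.11 ]
-17 86 [0.071 0.088 0.089 0.093]
-11 88 [0.048 0.049 0.051 0.054]
-5 91 [0.046 0.049 0.049 0.049]
1 45 [0.044 0.051 0.057 0.064]
7 23 [0.121 0.129 0.131 0.134]
13 17 [0.133 0.172 0.173 0.174]
19 17 [0.167 0.168 0.172 0.173]
25 10 [0.17  0.174 0.177 0.18 ]
31 3 [0.168 0.172 0.177]
112 [0.47642016 0.00287365 0.0104809 ] [0.55463682 0.06912432 0.04512017] 0.04141578399889201
```

View pics/g4.png

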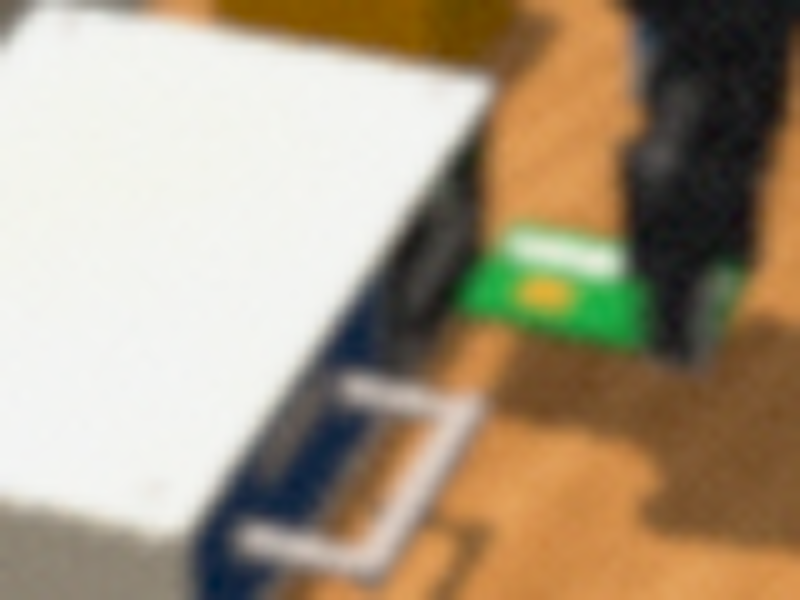

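The picture shows the card's front at (470,290), in line with the black lock, with the finger at its rear. The body parts that overhang are above 0.12 m, so they clear the cabinet. Inserting now.

```bash
python3 -m inch '[{"tx":0.2,"ty":0,"tz":-0.03,"rx":0,"ry":0,"rz":0},{"tx":0.2,"ty":0,"tz":0,"rx":0,"ry":0,"rz":0},{"tx":0.2,"ty":0,"tz":0,"rx":0,"ry":0,"rz":0},{"tx":0.2,"ty":0,"tz":0,"rx":0,"ry":0,"rz":0},{"tx":0.2,"ty":0,"tz":0,"rx":0,"ry":0,"rz":0},{"tx":0.1,"ty":0,"tz":0,"rx":0,"ry":0,"rz":0},{"tx":0,"ty":0,"tz":0,"rx":0,"ry":0,"rz":0}]'
python3 -m inch '[{"tx":0.15,"ty":0,"tz":0,"rx":0,"ry":0,"rz":0},{"tx":0.15,"ty":0,"tz":0,"rx":0,"ry":0,"rz":0},{"tx":0.15,"ty":0,"tz":0,"rx":0,"ry":0,"rz":0},{"tx":0,"ty":0,"tz":0,"rx":0,"ry":0,"rz":0}]'
```

```text
time: 9.5
tcp_pos: [0.4921, 0.0397, 0.0096]
ee_rot: [180.0, -0.0, -2.1]
contact_force: [0.2, 0.4, -1.0]
opening: 0.605
gripper_force: 63.0
time: 9.83
tcp_pos: [0.5036, 0.0393, 0.0096]
ee_rot: [-180.0, -0.1, -2.1]
contact_force: [-0.2, -0.4, -0.5]
opening: 0.607
gripper_force: 63.0
```

```bash
python3 -m inch '[{"tx":0.15,"ty":0,"tz":0,"rx":0,"ry":0,"rz":0},{"tx":0.15,"ty":0,"tz":0,"rx":0,"ry":0,"rz":0},{"tx":0.15,"ty":0,"tz":0,"rx":0,"ry":0,"rz":0},{"tx":0.15,"ty":0,"tz":0,"rx":0,"ry":0,"rz":0},{"tx":0.1,"ty":0,"tz":0,"rx":0,"ry":0,"rz":0},{"tx":0,"ty":0,"tz":0,"rx":0,"ry":0,"rz":0}]'
python3 -m inch '[{"tx":0.06,"ty":0,"tz":0,"rx":0,"ry":0,"rz":0},{"tx":0.06,"ty":0,"tz":0,"rx":0,"ry":0,"rz":0},{"tx":0.04,"ty":0,"tz":0,"rx":0,"ry":0,"rz":0},{"tx":0,"ty":0,"tz":0,"rx":0,"ry":0,"rz":0}]'
```

```text
time: 10.33
tcp_pos: [0.5208, 0.0386, 0.0096]
ee_rot: [180.0, -0.0, -2.1]
contact_force: [-0.3, -0.6, -1.4]
opening: 0.603
gripper_force: 63.0
time: 10.67
tcp_pos: [0.5242, 0.0385, 0.0096]
ee_rot: [180.0, -0.0, -2.1]
contact_force: [-0.8, -0.5, -0.5]
opening: 0.605
gripper_force: 63.0
```

```bash
python3 -m inch '[{"tx":0.05,"ty":0,"tz":0,"rx":0,"ry":0,"rz":0},{"tx":0.05,"ty":0,"tz":0,"rx":0,"ry":0,"rz":0},{"tx":0,"ty":0,"tz":0,"rx":0,"ry":0,"rz":0}]'
python3 -m inch '[{"tx":0.05,"ty":0,"tz":0,"rx":0,"ry":0,"rz":0},{"tx":0.05,"ty":0,"tz":0,"rx":0,"ry":0,"rz":0},{"tx":0,"ty":0,"tz":0,"rx":0,"ry":0,"rz":0}]'
```

```text
time: 10.92
tcp_pos: [0.5262, 0.0384, 0.0095]
ee_rot: [180.0, 0.0, -2.1]
contact_force: [-1.1, -1.1, -0.4]
opening: 0.604
gripper_force: 63.1
time: 11.17
tcp_pos: [0.5262, 0.0383, 0.0089]
ee_rot: [180.0, 0.3, -2.1]
contact_force: [-5.8, -0.7, 0.9]
opening: 0.605
gripper_force: 63.2
```

The arm stopped where full insertion was predicted (TCP x 0.526). One firm nudge, then release and rise.

```bash
python3 -m inch '[{"tx":0.06,"ty":0,"tz":0,"rx":0,"ry":0,"rz":0},{"tx":0,"ty":0,"tz":0,"rx":0,"ry":0,"rz":0},{"tx":-0.08,"ty":0,"tz":0,"rx":0,"ry":0,"rz":0},{"tx":0,"ty":0,"tz":0,"rx":0,"ry":0,"rz":0}]'
python3 -m inch '[{"tx":0,"ty":0,"tz":0,"rx":0,"ry":0,"rz":0},{"tx":0,"ty":0,"tz":0,"rx":0,"ry":0,"rz":0},{"tx":0,"ty":0,"tz":0,"rx":0,"ry":0,"rz":0},{"tx":0,"ty":0,"tz":0,"rx":0,"ry":0,"rz":0}]' -0.6
python3 -m inch '[{"tx":0,"ty":0,"tz":-0.2,"rx":0,"ry":0,"rz":0},{"tx":0,"ty":0,"tz":-0.6,"rx":0,"ry":0,"rz":0},{"tx":0,"ty":0,"tz":-0.8,"rx":0,"ry":0,"rz":0},{"tx":0,"ty":0,"tz":-0.8,"rx":0,"ry":0,"rz":0},{"tx":0,"ty":0,"tz":-0.8,"rx":0,"ry":0,"rz":0},{"tx":-0.3,"ty":0,"tz":0,"rx":0,"ry":0,"rz":0},{"tx":0,"ty":0,"tz":0,"rx":0,"ry":0,"rz":0}]'
python3 - <<'E'
from h import *
s=snapshot("side"); P=cloud(s); c=s["color"].astype(int); v,u=np.mgrid[:384,:512]
m=(((c[...,1]>c[...,2]+30)&(c[...,1]>80)))&(u>250)&(u<330)&(v>140)&(v<215); q=P[m]; q=q[(q[:,2]>.0)&(q[:,2]<.07)]
print(len(q),q.min(0),q.max(0),np.median(q[:,2]),np.percentile(q[:,0],[3,50,97]))
cv2.imwrite("pics/g5.png",cv2.resize(s["color"][130:205,220:320],(800,600),interpolation=2))
st=goto([*cab(-.127,.049),sense()["tcp_pos"][2]],CY+90);print(sense()["joint_pos"].round(1))
E
```

```text
time: 11.5
tcp_pos: [0.5262, 0.0383, 0.0091]
ee_rot: [180.0, 0.3, -2.1]
contact_force: [-5.9, -0.1, 0.5]
opening: 0.608
gripper_force: 63.2
time: 11.83
tcp_pos: [0.5297, 0.0384, 0.01]
ee_rot: [-180.0, -0.1, -2.1]
contact_force: [0.8, 0.9, -0.3]
opening: 0.805
gripper_force: 0.0
time: 12.42
tcp_pos: [0.5205, 0.0387, 0.0906]
ee_rot: [-180.0, -0.1, -2.1]
contact_force: [-1.8, -0.2, -1.0]
opening: 0.802
gripper_force: 0.0
79 [0.5204052  0.01945434 0.01839409] [0.55831166 0.06786133 0.04460532] 0.04004615719038129 [0.52093298 0.54105035 0.55782252]
turn [-1.0000e-03  2.0000e-03 -1.4996e+01] shift [ 5.258 -0.256 -0.   ]
[  3.   19.5 106.2  -0.   54.2  95.1]
```

View pics/g5.png

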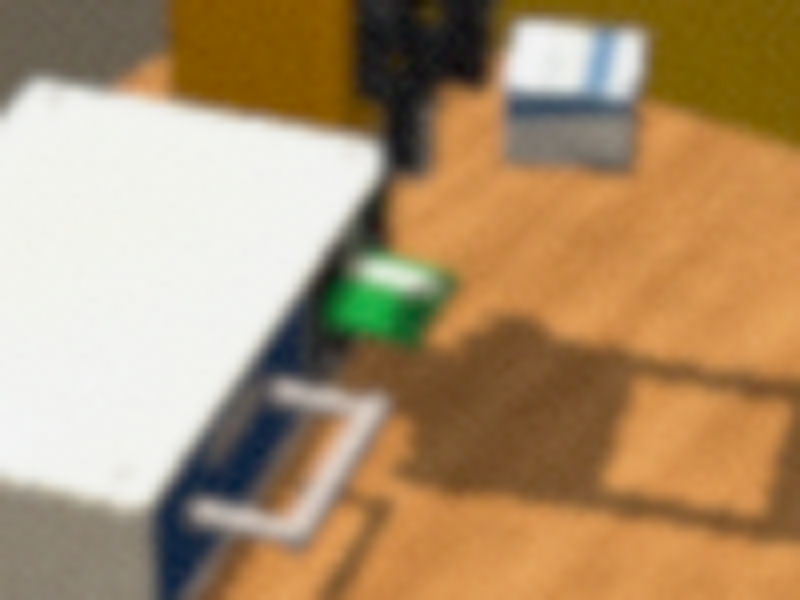

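The card is in, with about 37–40 mm sticking out at (390,300), let go. Now I'll turn 90° and move over the handle.

```bash
python3 -m inch '[{"tx":0,"ty":0,"tz":-0.2,"rx":0,"ry":0,"rz":-1},{"tx":0,"ty":0,"tz":-0.2,"rx":0,"ry":0,"rz":-1},{"tx":0,"ty":0,"tz":0,"rx":0,"ry":0,"rz":-1},{"tx":0,"ty":0,"tz":0,"rx":0,"ry":0,"rz":-1},{"tx":0,"ty":0,"tz":0,"rx":0,"ry":0,"rz":-1},{"tx":0,"ty":0,"tz":0,"rx":0,"ry":0,"rz":-1},{"tx":0,"ty":0,"tz":0,"rx":0,"ry":0,"rz":-1},{"tx":0,"ty":0,"tz":0,"rx":0,"ry":0,"rz":-1},{"tx":0,"ty":0,"tz":0,"rx":0,"ry":0,"rz":-1},{"tx":0,"ty":0,"tz":0,"rx":0,"ry":0,"rz":-1}]' 0.24
python3 -m inch '[{"tx":0,"ty":0,"tz":0,"rx":0,"ry":0,"rz":-1},{"tx":0,"ty":0,"tz":0,"rx":0,"ry":0,"rz":-1},{"tx":0,"ty":0,"tz":0,"rx":0,"ry":0,"rz":-1},{"tx":0,"ty":0,"tz":0,"rx":0,"ry":0,"rz":-1},{"tx":0,"ty":0,"tz":0,"rx":0,"ry":0,"rz":-1},{"tx":0.8,"ty":0,"tz":0,"rx":0,"ry":0,"rz":0},{"tx":0.9,"ty":0,"tz":0,"rx":0,"ry":0,"rz":0},{"tx":0.9,"ty":0,"tz":0,"rx":0,"ry":0,"rz":0},{"tx":0.9,"ty":0,"tz":0,"rx":0,"ry":0,"rz":0},{"tx":0.9,"ty":0,"tz":0,"rx":0,"ry":0,"rz":0}]'
python3 -m inch '[{"tx":0.8,"ty":-0.15,"tz":0,"rx":0,"ry":0,"rz":0},{"tx":0,"ty":0,"tz":0,"rx":0,"ry":0,"rz":0},{"tx":0,"ty":0,"tz":0,"rx":0,"ry":0,"rz":0}]'
python3 - <<'E'
from h import *
st=goto([*cab(-.127,.049),.008],CY+90)
s=snapshot("side")
cv2.imwrite("pics/g6.png",cv2.resize(s["color"][130:205,210:310],(800,600),interpolation=2))
E
```

```text
time: 13.3
tcp_pos: [0.5201, 0.0386, 0.0981]
ee_rot: [-179.9, 0.1, 58.2]
contact_force: [0.1, -0.9, 0.1]
opening: 0.382
gripper_force: 0.0
time: 14.13
tcp_pos: [0.5241, 0.1493, 0.098]
ee_rot: [-179.8, 0.1, 87.9]
contact_force: [0.4, -0.2, -0.4]
opening: 0.381
gripper_force: 0.0
time: 14.38
tcp_pos: [0.5212, 0.169, 0.0982]
ee_rot: [-179.9, 0.1, 88.0]
contact_force: [-0.2, 0.4, -0.4]
opening: 0.379
gripper_force: 0.0
turn [-0.021  0.012  0.023] shift [ 0.045 -0.104  3.608]
```

View pics/g6.png

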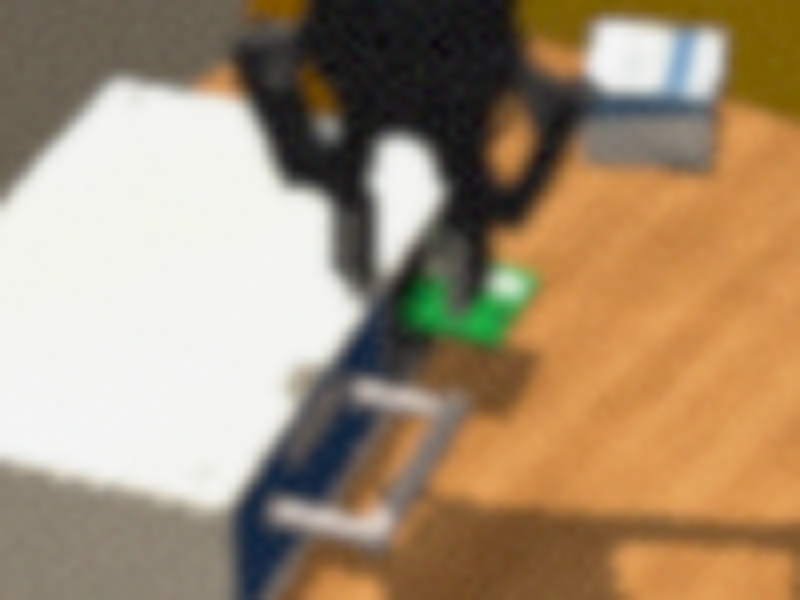

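The card is still in at (465,305) and the fingers straddle the handle bar in plan. I'll check the knuckle height over the cabinet before going down.

Run:
```python
from h import *
s=snapshot("side"); P=cloud(s); c=s["color"].astype(int); t=sense()["tcp_pos"]
d=(c.max(-1)<75)&(c.max(-1)-c.min(-1)<20)&(abs(P[...,1]-t[1])<.06)&(P[...,2]>.1)&(P[...,2]<.35)
for lo in range(-90,90,6):
    k=d&(abs((P[...,0]-t[0])*1000-lo-3)<3)
    if k.sum()>2: z=np.sort(P[k][:,2]); print(lo,k.sum(),((z[:4]-t[2])*1000).round())
```

```text
-66 12 [116. 118. 119. 121.]
-60 17 [101. 104. 107. 108.]
-54 18 [89. 92. 94. 95.]
-48 14 [77. 80. 86. 87.]
-42 50 [76. 78. 82. 83.]
-36 142 [51. 66. 70. 73.]
-30 140 [41. 42. 43. 49.]
-24 128 [35. 43. 56. 62.]
-18 86 [ 91.  95. 102. 105.]
-12 71 [104. 106. 107. 109.]
-6 69 [105. 107. 109. 109.]
0 72 [103. 104. 107. 107.]
6 80 [100. 102. 103. 103.]
12 114 [37. 39. 42. 44.]
18 79 [47. 53. 60. 62.]
24 41 [66. 73. 75. 79.]
30 21 [70. 72. 75. 76.]
36 25 [77. 78. 79. 80.]
42 41 [82. 83. 84. 84.]
48 25 [88. 95. 96. 98.]
54 10 [113. 114. 117. 119.]
60 3 [120. 121. 126.]
```

```bash
python3 -m inch '[{"tx":0.05,"ty":-0.1,"tz":0.5,"rx":0,"ry":0,"rz":0},{"tx":0,"ty":0,"tz":0.6,"rx":0,"ry":0,"rz":0},{"tx":0,"ty":0,"tz":0.6,"rx":0,"ry":0,"rz":0},{"tx":0,"ty":0,"tz":0.5,"rx":0,"ry":0,"rz":0},{"tx":0,"ty":0,"tz":0.4,"rx":0,"ry":0,"rz":0},{"tx":0,"ty":0,"tz":0.3,"rx":0,"ry":0,"rz":0},{"tx":0,"ty":0,"tz":0,"rx":0,"ry":0,"rz":0},{"tx":0,"ty":0,"tz":0,"rx":0,"ry":0,"rz":0}]'
python3 -m inch '[{"tx":0,"ty":0,"tz":0.3,"rx":0,"ry":0,"rz":0},{"tx":0,"ty":0,"tz":0.3,"rx":0,"ry":0,"rz":0},{"tx":0,"ty":0,"tz":0.2,"rx":0,"ry":0,"rz":0},{"tx":0,"ty":0,"tz":0.05,"rx":0,"ry":0,"rz":0},{"tx":0,"ty":0,"tz":0,"rx":0,"ry":0,"rz":0},{"tx":0,"ty":0,"tz":0,"rx":0,"ry":0,"rz":0}]'
```

```text
time: 15.15
tcp_pos: [0.5197, 0.1696, 0.0269]
ee_rot: [-180.0, 0.0, 87.8]
contact_force: [0.3, -1.1, 0.0]
opening: 0.386
gripper_force: 0.0
time: 15.65
tcp_pos: [0.5203, 0.1701, 0.0083]
ee_rot: [179.8, -0.0, 87.9]
contact_force: [-5.8, -1.7, 18.6]
opening: 0.378
gripper_force: 8.9
```

Contact of 18.6 N; I'll back up and look.

```bash
python3 -m inch '[{"tx":0,"ty":0,"tz":-0.3,"rx":0,"ry":0,"rz":0},{"tx":0,"ty":0,"tz":0,"rx":0,"ry":0,"rz":0},{"tx":0,"ty":0,"tz":0,"rx":0,"ry":0,"rz":0}]'
python3 - <<'E'
from h import *
s=snapshot("side"); P=cloud(s); c=s["color"].astype(int); t=sense()["tcp_pos"]
np.savez("s3.npz",**s)
d=(c.max(-1)<75)&(c.max(-1)-c.min(-1)<20)&(abs(P[...,1]-t[1])<.06)&(P[...,2]>.02)&(P[...,2]<.25)
for lo in range(-40,66,6):
    k=d&(abs((P[...,0]-t[0])*1000-lo-3)<3)
    if k.sum()>2: z=np.sort(P[k][:,2]); print(lo,k.sum(),(z[:3]*1000).round())
h=(c.min(-1)>130)&(c.max(-1)-c.min(-1)<40)&(abs(P[...,0]-.518)<.02)&(abs(P[...,1]-.17)<.06)&(abs(P[...,2]-.047)<.015)
q=P[h]; print("bar pts",len(q),q.mean(0),q.min(0),q.max(0))
cv2.imwrite("pics/g7.png",cv2.resize(s["color"][135:205,215:305],(800,600),interpolation=2))
E
```

```text
time: 15.9
tcp_pos: [0.5198, 0.1701, 0.0133]
ee_rot: [180.0, -0.0, 87.9]
contact_force: [0.0, -0.4, -0.2]
opening: 0.379
gripper_force: 0.0
-40 54 [90. 92. 92.]
-34 100 [83. 86. 87.]
-28 126 [51. 56. 59.]
-22 96 [76. 87. 90.]
-16 72 [113. 116. 120.]
-10 60 [113. 114. 117.]
-4 64 [113. 119. 119.]
2 63 [115. 115. 119.]
8 69 [ 98. 102. 105.]
14 90 [49. 52. 54.]
20 73 [49. 55. 56.]
26 27 [50. 58. 65.]
32 17 [81. 86. 87.]
38 36 [21. 21. 43.]
44 34 [93. 95. 97.]
50 19 [111. 116. 118.]
56 4 [127. 134. 135.]
bar pts 20 [0.52767664 0.19628065 0.04722488] [0.51723234 0.12727202 0.04364926] [0.53658009 0.21852795 0.04989319]
```

View pics/g7.png

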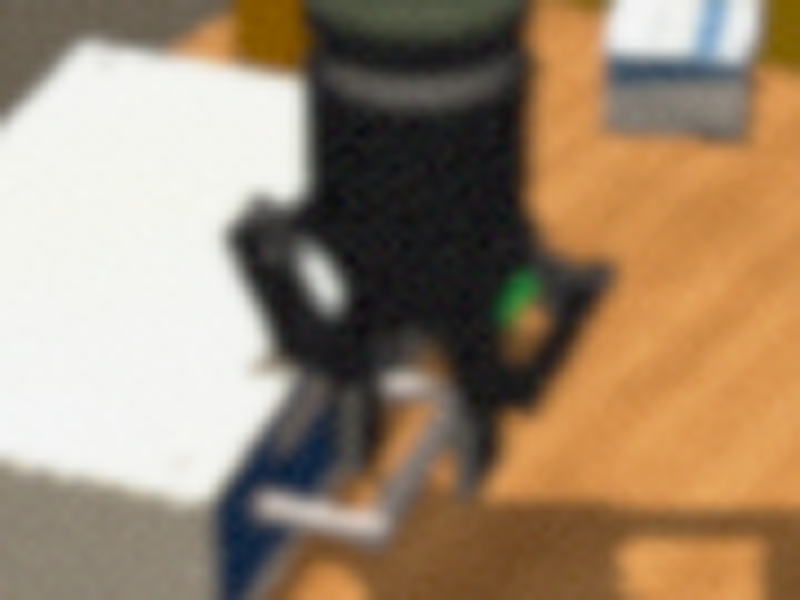

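The fingers straddle the bar: the rear one at (355,440), the front one at (475,450). The rear knuckle at (290,370) sits at the cabinet's edge, which is the likely contact. Closing partly draws the knuckle clear, then I'll lower a little and grip.

```bash
python3 -m inch '[{"tx":0,"ty":0,"tz":0,"rx":0,"ry":0,"rz":0},{"tx":0,"ty":-0.05,"tz":0,"rx":0,"ry":0,"rz":0},{"tx":0,"ty":0,"tz":0,"rx":0,"ry":0,"rz":0}]' 0.52
python3 -m inch '[{"tx":0,"ty":0,"tz":0.1,"rx":0,"ry":0,"rz":0},{"tx":0,"ty":0,"tz":0.1,"rx":0,"ry":0,"rz":0},{"tx":0,"ty":0,"tz":0,"rx":0,"ry":0,"rz":0}]'
python3 -m inch '[{"tx":0,"ty":0,"tz":0,"rx":0,"ry":0,"rz":0},{"tx":0,"ty":0,"tz":0,"rx":0,"ry":0,"rz":0},{"tx":0,"ty":0,"tz":0,"rx":0,"ry":0,"rz":0},{"tx":0,"ty":0,"tz":0,"rx":0,"ry":0,"rz":0},{"tx":0,"ty":0,"tz":0,"rx":0,"ry":0,"rz":0}]' 1
```

```text
time: 16.2
tcp_pos: [0.5178, 0.1699, 0.0127]
ee_rot: [-179.9, 0.0, 87.9]
contact_force: [0.2, -0.1, 1.3]
opening: 0.241
gripper_force: 0.0
time: 16.45
tcp_pos: [0.5179, 0.1699, 0.0076]
ee_rot: [-179.9, 0.0, 87.9]
contact_force: [-0.1, -0.2, 0.5]
opening: 0.242
gripper_force: 0.0
time: 16.87
tcp_pos: [0.5187, 0.17, 0.0082]
ee_rot: [180.0, 0.0, 87.9]
contact_force: [2.4, -0.9, -4.2]
opening: 0.099
gripper_force: 60.0
```

Bar gripped. Now pull gently.

```bash
python3 -m inch '[{"tx":0,"ty":-0.06,"tz":0,"rx":0,"ry":0,"rz":0},{"tx":0,"ty":-0.12,"tz":0,"rx":0,"ry":0,"rz":0},{"tx":0,"ty":-0.12,"tz":0,"rx":0,"ry":0,"rz":0},{"tx":0,"ty":-0.1,"tz":0,"rx":0,"ry":0,"rz":0},{"tx":0,"ty":0,"tz":0,"rx":0,"ry":0,"rz":0}]'
python3 -m inch '[{"tx":0,"ty":-0.12,"tz":0,"rx":0,"ry":0,"rz":0},{"tx":0,"ty":-0.2,"tz":0,"rx":0,"ry":0,"rz":0},{"tx":0,"ty":-0.2,"tz":0,"rx":0,"ry":0,"rz":0},{"tx":0,"ty":-0.2,"tz":0,"rx":0,"ry":0,"rz":0},{"tx":0,"ty":-0.2,"tz":0,"rx":0,"ry":0,"rz":0},{"tx":0,"ty":-0.2,"tz":0,"rx":0,"ry":0,"rz":0},{"tx":0,"ty":-0.2,"tz":0,"rx":0,"ry":0,"rz":0},{"tx":0,"ty":-0.2,"tz":0,"rx":0,"ry":0,"rz":0},{"tx":0,"ty":-0.12,"tz":0,"rx":0,"ry":0,"rz":0},{"tx":0,"ty":0,"tz":0,"rx":0,"ry":0,"rz":0}]'
```

```text
time: 17.28
tcp_pos: [0.5074, 0.1704, 0.0082]
ee_rot: [-180.0, 0.0, 87.9]
contact_force: [2.9, -0.2, -4.5]
opening: 0.1
gripper_force: 59.9
time: 18.12
tcp_pos: [0.4667, 0.1719, 0.0083]
ee_rot: [180.0, 0.0, 87.9]
contact_force: [5.0, -2.1, -9.0]
opening: 0.104
gripper_force: 59.4
```

The spring force matches about 52 mm of travel. Now look for the clip.

```bash
cat >> h.py <<'E'
def clip(save=None):
    E=np.array([*cab(-.085,.126),.05]); R=np.array([[np.cos(np.radians(CY)),-np.sin(np.radians(CY))],[np.sin(np.radians(CY)),np.cos(np.radians(CY))]])
    ims=[]
    for n in("top","side"):
        s=snapshot(n); P=cloud(s); c=s["color"].astype(int)
        M=s["extrinsics"]; p=np.linalg.inv(M)@[*E,1]; K=s["mtx"]; uv=K@[p[0],-p[1],-p[2]]; uv=uv[:2]/uv[2]
        m=(c[...,2]>c[...,1]+50)&(c[...,2]>c[...,0]+50)&(np.abs(P-E).max(-1)<.05)&(P[...,2]>.03)
        print(n,"edge px",uv.round(1),"red",m.sum(),end=" ")
        if m.any():
            q=P[m]; l=(q[:,:2]-C0)@R; v,u=np.where(m); print("px",u.min(),u.max(),v.min(),v.max(),"cab x",(l[:,0].min()*1000).round(1),(np.median(l[:,0])*1000).round(1),(l[:,0].max()*1000).round(1),"y",(np.median(l[:,1])*1000).round(1),"z",np.percentile(q[:,2],[0,50,100]).round(3))
        else: print()
        u0,v0=uv.astype(int); ims.append(cv2.resize(s["color"][v0-30:v0+30,u0-20:u0+20],(400,600),interpolation=2)); np.savez(f"clip_{n}.npz",**s)
    if save: cv2.imwrite(save,np.hstack(ims))
E
python3 - <<'E'
from h import *
clip("pics/c1.png")
E
```

```text
top edge px [233.  191.5] red 0 
side edge px [239.3 198.6] red 5 px 251 254 189 190 cab x -113.2 -106.2 -102.2 y 77.1 z [0.052 0.053 0.056]
```

View pics/c1.png

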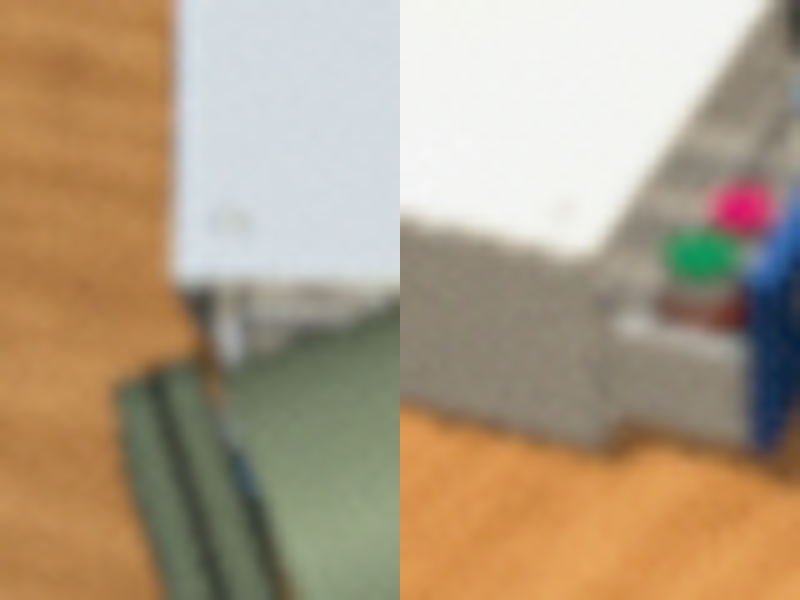

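Left: the rim comes out of the cabinet at about (236,195) in the top view. Right: the drawer is open with the vial caps upright, and no clip shows at the edge yet. I'll keep pulling and detect the clip numerically, rejecting the pink cap.

```bash
sed -i 's/&(P\[...,2\]>.03)$/\&(P[...,2]>.03)\&(((P[...,:2]-C0)@R)[...,1]>.1)/; s/(c\[...,0\]+50)/(c[...,0]+50)/' h.py
python3 -m inch '[{"tx":0,"ty":-0.1,"tz":0,"rx":0,"ry":0,"rz":0},{"tx":0,"ty":-0.1,"tz":0,"rx":0,"ry":0,"rz":0},{"tx":0,"ty":-0.1,"tz":0,"rx":0,"ry":0,"rz":0},{"tx":0,"ty":-0.1,"tz":0,"rx":0,"ry":0,"rz":0},{"tx":0,"ty":0,"tz":0,"rx":0,"ry":0,"rz":0}]'
python3 -c "
from h import *
clip()"
python3 -m inch '[{"tx":0,"ty":-0.1,"tz":0,"rx":0,"ry":0,"rz":0},{"tx":0,"ty":-0.1,"tz":0,"rx":0,"ry":0,"rz":0},{"tx":0,"ty":-0.1,"tz":0,"rx":0,"ry":0,"rz":0},{"tx":0,"ty":-0.1,"tz":0,"rx":0,"ry":0,"rz":0},{"tx":0,"ty":0,"tz":0,"rx":0,"ry":0,"rz":0}]'
python3 -c "
from h import *
clip()"
```

```text
time: 18.63
tcp_pos: [0.4573, 0.1723, 0.0082]
ee_rot: [180.0, 0.0, 87.9]
contact_force: [5.7, -1.0, -8.6]
opening: 0.098
gripper_force: 59.4
top edge px [233.  191.5] red 0 
side edge px [239.3 198.6] red 0 
time: 19.15
tcp_pos: [0.4476, 0.1726, 0.0083]
ee_rot: [179.9, 0.0, 87.9]
contact_force: [5.9, -2.6, -9.2]
opening: 0.098
gripper_force: 59.3
top edge px [233.  191.5] red 14 px 233 242 190 192 cab x -87.4 -84.0 -81.0 y 114.0 z [0.05  0.053 0.057]
side edge px [239.3 198.6] red 14 px 240 244 193 195 cab x -90.6 -85.3 -78.9 y 106.5 z [0.051 0.054 0.056]
```

```bash
python3 -m inch '[{"tx":0,"ty":-0.1,"tz":0,"rx":0,"ry":0,"rz":0},{"tx":0,"ty":-0.1,"tz":0,"rx":0,"ry":0,"rz":0},{"tx":0,"ty":0,"tz":0,"rx":0,"ry":0,"rz":0},{"tx":0,"ty":0,"tz":0,"rx":0,"ry":0,"rz":0}]'
python3 - <<'E'
from h import *
clip()
for n,u0,v0 in(("top",228,186),("side",232,186)):
    s=dict(np.load(f"clip_{n}.npz")); P=cloud(s); c=s["color"].astype(int)
    r=c[...,2]-(c[...,0]+c[...,1])//2
    print(n); print(r[v0:v0+14,u0:u0+18])
E
```

```text
time: 19.58
tcp_pos: [0.4429, 0.1728, 0.0082]
ee_rot: [179.9, 0.0, 87.9]
contact_force: [6.7, -2.6, -9.5]
opening: 0.099
gripper_force: 59.3
top edge px [233.  191.5] red 32 px 233 242 190 194 cab x -92.8 -86.8 -81.1 y 111.3 z [0.05  0.055 0.059]
side edge px [239.3 198.6] red 33 px 239 245 193 202 cab x -95.7 -87.4 -80.8 y 112.7 z [0.038 0.053 0.057]
top
[[ 54  21  -6 -14 -13 -10 -11 -11 -12 -10 -12 -11 -11 -11 -10 -11  -9 -10]
 [ 58  20  -5 -13 -11 -12 -12 -10 -11  -9  -9 -11 -12 -10 -10 -10 -11  -9]
 [ 60  24   1  -6  -5  -2   0   0   0  -2  -2  -2  -3  -2  -3  -3  -4  -4]
 [ 66  36   7   1   9  21  30  30  23  14  13  13  13  13  13  14  13  10]
 [ 75  51  21   9  30  67  81  80  59  38  39  45  40  37  38  37  33  22]
 [ 80  67  38  18  49 107 123 113  78  55  73  91  89  84  80  78  61  29]
 [ 80  73  54  29  55 101  98  83  66  57  85 115 119 113 115 108  77  30]
 [ 79  78  66  43  46  65  49  30  32  39  68 104 123 127 125 111  72  28]
 [ 80  81  72  57  40  31  14   6   9  19  37  66  91 103 100  78  43  15]
 [ 79  81  75  61  42  22   6  -2   4   9  16  29  43  51  48  33  
[... 664 characters left out ...]
 14  13  15  14  15  15]
 [  5   4   2   3   4   3   5  12  17  24  26  28  33  24  17  14  14  15]
 [ 12  12  10   7   6   6  13  20  30  44  55  66  70  56  33  16  13  11]
 [ 16  16  13  16  12  14  19  29  50  72  91 109 108  85  43  21  17  13]
 [ 17  18  16  14  16  16  22  34  60  91 114 126 121  90  48  25  17  15]
 [ 17  18  19  17  16  18  20  31  57  87 105 108  92  64  33  22  18  17]
 [ 20  19  19  17  17  18  23  33  56  75  74  66  48  30  23  18  18  18]
 [ 17  18  19  20  18  20  29  55  87  83  51  29  23  21  18  18  16  12]
 [ 17  18  17  19  18  23  38  74 114  94  48  21  19  18  19  16  13  11]
 [ 17  17  18  18  20  21  37  71 100  72  35  18  16  22  17  15  10   9]]
```

Two red blobs: the clip (top u≈234, side u≈240) and a purple vial cap (top u≈240). I'll pull a bit further to see the whole clip.

```bash
python3 -m inch '[{"tx":0,"ty":-0.1,"tz":0,"rx":0,"ry":0,"rz":0},{"tx":0,"ty":-0.1,"tz":0,"rx":0,"ry":0,"rz":0},{"tx":0,"ty":-0.12,"tz":0,"rx":0,"ry":0,"rz":0},{"tx":0,"ty":0,"tz":0,"rx":0,"ry":0,"rz":0},{"tx":0,"ty":0,"tz":0,"rx":0,"ry":0,"rz":0}]'
python3 - <<'E'
from h import *
clip()
for n,u0,v0 in(("top",228,184),("side",232,188)):
    s=dict(np.load(f"clip_{n}.npz")); P=cloud(s); c=s["color"].astype(int)
    r=c[...,2]-(c[...,0]+c[...,1])//2
    print(n); print(r[v0:v0+18,u0:u0+14]); print((P[v0:v0+18,u0:u0+14,2]*1000).astype(int))
E
```

```text
time: 20.1
tcp_pos: [0.4351, 0.1731, 0.0082]
ee_rot: [179.9, 0.0, 87.9]
contact_force: [7.7, -2.7, -9.6]
opening: 0.095
gripper_force: 59.2
top edge px [233.  191.5] red 43 px 232 242 192 197 cab x -100.9 -92.4 -84.5 y 109.9 z [0.031 0.055 0.06 ]
side edge px [239.3 198.6] red 46 px 240 248 193 203 cab x -103.9 -93.6 -85.3 y 113.0 z [0.035 0.053 0.057]
top
[[ 58  19  -7 -12 -12 -11 -10  -7  -9 -12 -11  -9 -10 -11]
 [ 58  21  -6 -11 -12 -12 -11 -10 -10 -11 -10 -12 -10 -11]
 [ 55  20  -6 -10  -9 -11 -10 -12 -10 -12 -11 -11 -11 -11]
 [ 57  20  -5 -12 -11 -12 -11  -9 -10 -11 -10 -10 -10 -11]
 [ 59  26   1  -5  -5  -4  -2  -2  -4  -4  -3  -4  -3  -3]
 [ 66  36   8   1   3   5   7   7   4   7   7   6   4   7]
 [ 73  53  22   6   6   8  11  11  11  13  16  18  19  19]
 [ 80  66  40  14  16  27  27  27  24  18  30  45  52  53]
 [ 80  74  54  29  43  76  83  83  64  41  59  86  98 101]
 [ 81  78  67  45  70 127 143 142 105  65  83 115 126 130]
 [ 80  78  71  59  84 147 170 159 116  74  96 127 134 135]
 [ 80  80  74  62  83 130 131 115  89  68  97 127 137 136]
 [ 80  78  72  62  70  84  63  44
[... 2815 characters left out ...]
78 80 77 20 20 21 29 30]
 [78 80 79 78 77 79 78 79 17 16 15 28 28 24]
 [76 77 78 80 79 79 77 13  7 12 16 30 52 56]
 [73 74 72 73 77 77 75 11  8 12 54 56 56 51]
 [67 68 72 70 73 71 71 35 11 32 53 55 53 55]
 [64 63 65 65 70 69 71 29 29 29 53 53 53 55]
 [60 59 61 60 65 65 64 26 30 27 45 53 54 53]
 [55 57 59 59 63 59 61 28 30 22 44 46 49 51]
 [53 55 56 54 56 56 59 35 26 50 52 52 53 46]
 [49 50 51 50 52 55 57 46 21 50 51 50 47 38]
 [44 47 46 46 49 47 49 47 42 47 49 48 44 39]
 [40 41 43 43 46 46 44 41 38 44 44 46 42 41]
 [38 39 40 38 43 44 42 35 36 39 40 42 36 40]
 [33 34 36 36 36 38 39 37 28 34 35 35 33 36]
 [28 28 31 34 31 34 33 33 26 27 27 28 28 33]
 [23 26 26 30 30 29 31 31 24 23 24 25 28 28]]
```

```bash
cat >> h.py <<'E'
def proj(s,p):
    p=np.atleast_2d(p); q=np.c_[p,np.ones(len(p))]@np.linalg.inv(s["extrinsics"]).T; K=s["mtx"]; w=np.c_[q[:,0],-q[:,1],-q[:,2]]@K.T; return w[:,:2]/w[:,2:]
def box(x,y,dz=(.036,.052)): return np.array([[*cab(x+i,y+j),z] for i in(-.005,.005) for j in(-.005,.005) for z in dz])
def hull_c(s,x,y):
    m=cv2.moments(cv2.convexHull(proj(s,box(x,y)).astype(np.float32))); return np.array([m["m10"],m["m01"]])/m["m00"]
E
python3 - <<'E'
from h import *
t=dict(np.load("clip_top.npz")); s=dict(np.load("clip_side.npz"))
# roof front edge in top view: predicted vs seen
g=t["color"].astype(float).mean(-1); Z=cloud(t)[...,2]
for y in(.12,.10,.08):
    u,v=proj(t,[*cab(-.085,y),.08])[0]; c=int(round(u)); col=g[183:196,c]
    print("roof pred",u.round(1),v.round(2),"color",col.round(0).astype(int),"depth last roof row",np.where(Z[180:200,c]>.07)[0].max()+180)
def blob(im,v0,v1,u0,u1):
    c=im["color"].astype(float); r=c[...,2]-(c[...,0]+c[...,1])/2; w=np.clip(r[v0:v1,u0:u1]-30,0,None); v,u=np.mgrid[v0:v1,u0:u1]; return np.array([(w*u).sum(),(w*v).sum()])/w.sum()
bt=blob(t,190,199,233,237); bs=blob(s,197,205,239,246); print("blobs",bt,bs)
for y in(.120,.123,.126):
    for x in(-.095,-.100,-.105): print(x,y,hull_c(t,x,y).round(2),"topface",proj(t,[*cab(x,y),.052])[0].round(2),"side",hull_c(s,x,y).round(2),proj(s,[*cab(x,y),.052])[0].round(2))
# side: roof front-left corner and front edge
print("side corner pred",proj(s,[[*cab(-.085,.135),.08],[*cab(-.085,-.135),.08]]).round(2))
gs=s["color"].astype(float).mean(-1); print(gs[178:198,226:250].astype(int))
E
```

```text
roof pred 234.4 189.19 color [204 210 217 217 214 195 162 136 129 127 113  96 103] depth last roof row 196
roof pred 242.4 189.27 color [216 217 219 216 217 205 177 132  99  93 102 106 110] depth last roof row 189
roof pred 250.4 189.35 color [216 215 216 218 217 206 179 153 147 149 151 150 158] depth last roof row 189
blobs [234.31085044 193.93483219] [241.96886352 199.28412039]
-0.095 0.12 [235.36 195.76] topface [235.14 195.2 ] side [243.3  199.77] [243.22 197.66]
-0.1 0.12 [235.31 197.65] topface [235.09 197.11] side [244.85 200.13] [244.78 198.03]
-0.105 0.12 [235.26 199.55] topface [235.04 199.02] side [246.41 200.5 ] [246.35 198.39]
-0.095 0.123 [234.2  195.75] topface [233.98 195.19] side [242.91 200.36] [242.83 198.25]
-0.1 0.123 [234.15 197.64] topface [233.93 197.1 ] side [244.47 200.73] [244.39 198.62]
-0.105 0.123 [234.1  199.54] topface [233.88 199.01] side [246.03 201.1 ] [245.96 198.99]
-0.095 0.126 [233.05 195.73] topface [232.81 195.18] side [242.52 200.95] [242.44 198.85]
-0.1 0.126 [233.   197.63] topface [232.76 197.09] side [244.08 201.32] [244.   199.21]
-0.105
[... 1456 characters left out ...]
88 197 211 221 226 231 232 235 238 240 239 229 203 158 138 131 129
  126 119 119 122 128 133]
 [144 148 156 171 184 191 196 205 218 226 229 226 209 175 147 135 128 125
  120 118 121 126 125 128]
 [135 136 139 147 152 153 153 165 186 193 195 186 173 156 151 146 127 119
  117 121 124 130 130 130]
 [133 130 131 133 134 134 137 144 153 156 150 148 145 147 154 146 130 118
  118 117 120 125 127 135]
 [132 128 130 129 131 130 131 134 134 134 135 134 136 141 143 139 124 113
  109 112 115 122 132 149]
 [130 127 130 131 130 133 131 131 132 130 131 130 128 127 129 122 107 103
  106 109 108 114 132 158]
 [128 132 131 132 131 132 130 132 129 127 129 128 124 120 120 115 104 101
  109 113 117 124 144 164]]
```

Both views put the clip about 6.2 mm past the edge, at drawer travel 0.0836. That places it 77 mm behind the face, within the stated 55–90. I'll ease back 6 mm and check.

```bash
python3 -m inch '[{"tx":0,"ty":0.08,"tz":0,"rx":0,"ry":0,"rz":0},{"tx":0,"ty":0.1,"tz":0,"rx":0,"ry":0,"rz":0},{"tx":0,"ty":0.07,"tz":0,"rx":0,"ry":0,"rz":0},{"tx":0,"ty":0,"tz":0,"rx":0,"ry":0,"rz":0},{"tx":0,"ty":0,"tz":0,"rx":0,"ry":0,"rz":0},{"tx":0,"ty":0,"tz":0,"rx":0,"ry":0,"rz":0}]'
python3 - <<'E'
from h import *
clip(); d=np.load("clip_top.npz"); s=np.load("clip_side.npz")
def r(c): c=c.astype(float); return c[...,2]-(c[...,0]+c[...,1])/2
def bl(w,v0,u0): w=np.clip(w-30,0,None); v,u=np.mgrid[:w.shape[0],:w.shape[1]]; return ((w*u).sum()/w.sum()+u0,(w*v).sum()/w.sum()+v0)
t={k:d[k] for k in d}; S={k:s[k] for k in s}
print(r(t["color"])[187:199,231:239].astype(int)); print(r(S["color"])[195:206,234:247].astype(int))
print("lower clip side u",bl(r(S["color"])[200:203,237:244],200,237),"pred x=-85,-87,-83 (z .042):",proj(S,[[*cab(x,.1226),.042] for x in(-.085,-.087,-.083)]).round(2))
P=cloud(S); c=S["color"].astype(int); v,u=np.mgrid[:384,:512]
m=(c[...,1]>c[...,2]+30)&(c[...,1]>80)&(P[...,1]<.08)&(P[...,1]>0)&(P[...,2]>.02)&(P[...,2]<.06); print("card",m.sum(),P[m][:,0].min() if m.any() else None)
E
```

```text
time: 20.7
tcp_pos: [0.4416, 0.1728, 0.0083]
ee_rot: [179.9, 0.0, 87.9]
contact_force: [7.8, -3.1, -10.0]
opening: 0.098
gripper_force: 59.3
top edge px [233.  191.5] red 37 px 233 242 190 195 cab x -95.3 -87.4 -81.0 y 110.1 z [0.049 0.055 0.06 ]
side edge px [239.3 198.6] red 36 px 239 246 193 202 cab x -98.1 -87.4 -81.7 y 113.2 z [0.039 0.052 0.056]
[[-14 -11 -11 -11 -12 -12 -11 -11]
 [ -6  -5  -4  -2  -3  -3  -2  -3]
 [  1   6  15  19  18  12   8  12]
 [  7  24  55  62  59  42  30  36]
 [ 19  48  99 120 110  81  55  72]
 [ 30  55 115 138 129  97  71  92]
 [ 42  49  89  95  90  75  56  77]
 [ 55  41  43  34  25  25  28  46]
 [ 63  42  26   7  -1   6  13  20]
 [ 62  45  26   7  -2   4   7   9]
 [ 64  52  31  14   0   0  -2  -1]
 [ 74  65  47  22   6  -3  -8  -8]]
[[ 18  14  17  17  19  24  47  89 115 125 112  80  43]
 [ 17  17  17  18  20  24  50  75  83  82  66  43  26]
 [ 19  17  17  18  25  50  84  89  69  41  29  22  20]
 [ 17  18  18  20  34  73 121 117  68  28  18  20  17]
 [ 18  16  19  22  36  75 121 106  53  21  16  18  16]
 [ 18  20  19  23  34  67  96  73  35  17  13  14  13]
 [ 19  18  17  21  36  58  81  57  27  15  13  13  10]
 [ 18  18  17  20  29  51  65  49  27  14  14  13  13]
 [ 18  18  19  18  23  33  45  37  25  17  14  16  16]
 [ 19  19  18  16  19  21  27  23  18  16  16  18  15]
 [ 15  19  17  17  18  16  18  19  20  17  17  17  17]]
lower clip side u (np.float64(239.97816593886463), np.float64(200.76855895196508)) pred x=-85,-87,-83 (z .042): [[239.89 200.08]
 [240.51 200.23]
 [239.28 199.93]]
card 41 0.5402442932323859
```

```bash
python3 -m inch '[{"tx":0,"ty":-0.03,"tz":0,"rx":0,"ry":0,"rz":0},{"tx":0,"ty":0,"tz":0,"rx":0,"ry":0,"rz":0},{"tx":0,"ty":0,"tz":0,"rx":0,"ry":0,"rz":0},{"tx":0,"ty":0,"tz":0,"rx":0,"ry":0,"rz":0},{"tx":0,"ty":0,"tz":0,"rx":0,"ry":0,"rz":0}]'
python3 - <<'E'
from h import *
for n in("top","side"):
    s=snapshot(n); P=cloud(s); c=s["color"].astype(int)
    l=P[...,:2]-C0
    m=(c[...,1]>c[...,2]+25)&(c[...,1]>c[...,0]+15)&(P[...,1]<.075)&(P[...,1]>0)&(P[...,0]>.46)&(P[...,0]<.58)&(P[...,2]>.02)&(P[...,2]<.06)
    print(n,"card",m.sum(),np.percentile(P[m],[2,50,98],axis=0).round(3).tolist() if m.any() else None)
E
```

```text
time: 21.22
tcp_pos: [0.4407, 0.1728, 0.0082]
ee_rot: [179.9, 0.0, 87.9]
contact_force: [6.6, -2.9, -10.5]
opening: 0.098
gripper_force: 59.2
top card 289 [[0.516, 0.013, 0.038], [0.537, 0.044, 0.042], [0.557, 0.065, 0.052]]
side card 57 [[0.539, 0.016, 0.028], [0.551, 0.051, 0.042], [0.559, 0.072, 0.054]]
```

The card's rear edge is at x = 0.516, 40 mm out as expected, and the clip is level with the edge. Handing in.

```bash
python3 -c "
from station import *
print(sign_off())"
```

```text
the job is handed in; nothing more can be done
None
```

The key card is fully in the slot and released, and I handed in still holding the drawer by its handle about 78 mm out, with the red clip level with the cabinet's front edge to within roughly 1–2 mm by the cameras; the vial caps were upright when last viewed at about 52 mm out, and I did not re-check them or the other items after that.

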